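# Release the ratchet pawl and draw back the feed pusher of a cheese cutter

### The job

The next block of cheese is to be loaded into the small sloping cheese cutter. Flip the ratchet pawl on the near side of its pusher right over so that it lies thrown back, off the rack, then draw the pusher up the trough until it is fully back against its end stop, and leave both there. Do not shift the other things on the counter.

Things in the scene. Friction and masses are not known exactly. Their poses are not given: they have to be found in the camera images.
- cutter: Cheese cutter, fixed to the counter: wooden base 250 x 130 x 14 mm on feet under an open steel trough that climbs at 30 degrees towards the left along the counter (yaw varies). Origin: centre of the base's underside; x level, uphill; y towards the robot; z up. The near (+y) trough wall, 12 mm wide, centred at y = 55 mm, bears a saw-toothed rack, pitch 12 mm, crests 41 mm above the trough floor.
- trough_low (a point): Middle of the low end of the trough floor. The floor is 120 mm wide and 295 mm long up the slope; plain side walls stand 35 mm above it, measured square to it. A wire bow over this end is 66 mm high. Axes as the cutter's.
- guard_top (a point): Middle of the top edge of the steel back guard at the uphill end, 122 mm wide, 4 mm thick. It stands square to the slope, 140 mm above the trough floor, so it leans out over the upper trough and bars a vertical tool there; a tool leaning 30 degrees, square to the slope, has room. Axes as the cutter's.
- pusher (a joint): Travel of the wooden pusher up the slope in m: 0 = fully forward (low), 0.12 = fully back on its end stop. It slides with about 3 N of friction, weighs about 0.25 kg and stays where it is left. While the pawl is down on the rack it moves downhill only; uphill it is stopped by the next tooth (within 12 mm).
- tab_grip (a point): Grip point in the middle of the pusher's upright tab, 78 mm above the trough floor. Axes: x up the slope, y across towards the robot, z square to the floor (upward, leaning 30 degrees downhill). The tab is 12 mm thick (x), 40 mm wide (y); its top is 20 mm above this point; the pusher plate, 88 mm wide, begins 27 mm below it. At the end stop the point is 67 mm from the back guard.
- pawl (a joint): Angle of the steel pawl in rad: about 0 to 0.3 = nose down on the rack (engaged), 2.1 = thrown fully back (released, its stop). As it grows the knob rises and goes over downhill. It has no spring: only its weight (60 g) holds it; past about 0.9 rad it falls over by itself to the released side and stays there.
- pawl_knob (a point): Centre of the knob on the pawl's handle: a black cylinder 14 mm in diameter, 18 mm long, lying across the cutter, 45 mm from the pivot, over the near wall. Nose down, it stands uphill of the pivot, 15 degrees (plus the pawl angle) above the slope line; thrown back it is downhill of the pivot, 135 degrees round.
- pawl_pivot (a point): Pivot of the pawl, on the pusher's near side, 70 mm from tab_grip along +y and 19 mm nearer the trough floor; moves with the pusher. Axes as tab_grip's. A small bracket between it and the tab reaches 11 mm above it.
- jam_jar: Bystander: jam jar 60 mm in diameter, 70 mm high, beside the low, right end of the cutter; origin at its underside. Leave it.
- cup_1: Bystander: patterned cup without handle, 58 mm in diameter, 62 mm high, beside the high, left end of the cutter; origin at its underside. Leave it.
- service_bell: Bystander: counter bell 83 mm in diameter, 62 mm high, beyond the cutter to the left; origin at its underside. Leave it.
- sugar_pot: Bystander: glass sugar pourer 68 mm in diameter, 156 mm high, beyond the cutter to the right; origin at its underside. Leave it.

How it is judged:
On the way, in this order (a step that is already met when the one before it is completed fails the run):
1. the pawl is thrown back off the rack (value of joint pawl above 1.6 rad), for 0.2 s.
2. the pusher is fully back, the pawl still thrown back (value of joint pusher above 0.113 m and value of joint pawl above 1.6 rad), for 0.2 s.
At the end, for the whole second after the job is handed in: The pusher stands within 7 mm of its end stop (joint over 0.113 m), at rest, and the pawl lies thrown back (over 1.6 rad) (all of step 2 and velocity of joint pusher between -0.01 and 0.01 m/s); the robot touches nothing.
It fails at once if the jam jar is shifted by more than 40 mm or tipped (distance of jam_jar from where it was at the start of the episode above 0.04 m or angle between jam_jar's own z axis and vertical above 0.4 rad).
It fails at once if the cup is shifted by more than 40 mm or tipped (distance of cup_1 from where it was at the start of the episode above 0.04 m or angle between cup_1's own z axis and vertical above 0.4 rad).
It fails at once if the service bell is shifted by more than 40 mm or tipped (distance of service_bell from where it was at the start of the episode above 0.04 m or angle between service_bell's own z axis and vertical above 0.4 rad).
It fails at once if the sugar pot is shifted by more than 40 mm or tipped (distance of sugar_pot from where it was at the start of the episode above 0.04 m or angle between sugar_pot's own z axis and vertical above 0.4 rad).
It also fails if it takes over 45 s, if anything falls off the work surface, if the arm or the gripper's body presses on something with over 40 N, if the wrist force passes 120 N, or if a joint passes its speed limit or range.

### The arm

A 6-joint arm with a two-finger parallel gripper is mounted at the origin on a cart in front of the work surface, level with it; the furniture and walls round the work are solid. World frame = base frame: x ahead of the robot, y to its left, z up, the work surface at z = 0. Lengths are in m, angles in rad, forces in N, time in s.
With the tool pointing down it reaches from about 0.25 to 0.725 m from the base axis. Payload 4 kg.
Tool frame: the origin (TCP) lies on the front face of the gripper's body, between the roots of the fingers; the fingertips stand robot.tip_reach ahead of it and the grasp point (between the pads) lies 54 mm ahead of it (robot.tip_reach is the distance from the TCP to the fingertips, in m); z points along the fingers, y is the line along which they close (so a half turn about z gives the same grasp; the last joint's range is limited). The gripper opens to 85 mm and grips with 20 to 120 N. Pads are 22 mm wide; open, the fingers measure 114 mm over their backs; the gripper's body (76 mm by 85 mm) begins 54 mm behind the grasp point. The pads swing forward as they close: fully open they stand 13 mm farther back than shut.
Start: joints at [1.302, 0.241, 0.005, 1.335, 0, 1.571], TCP at [0.133, 0.482, 0.304] pointing down, gripper open.
Joint ranges: [-2.72, 2.72], [-1.05, 1.87], [-1.09, 1.28], [-1.99, 2.15], [-1.42, 1.44], [-3.14, 3.14]. Speed limits (rad/s): [2.79, 2.79, 3.14, 3.14, 3.14, 3.14].

### API

Orientations are given as a 3x3 rotation matrix whose columns are the frame's x, y, z axes.
In Python, from workcell import get_obs, camera, order, robot gives the robot as it stands.
- The arm moves only by the tool move_arm, never from a script. Its argument "commands" is a list that holds one entry, the list of rows, each a list of 7 numbers: the shift along the tool's x, y, z in m, then the turn, a rotation vector about the tool's x, y, z in rad, then the opening, from -1 (shut) to 1 (fully open), so that 0 is half open. In form: [[[x, y, z, rx, ry, rz, gripper], ...]]. A call has exactly 5 rows; each row shifts and turns the commanded pose from where the row before left it, along the tool's axes as they then stand; what a row does not reach is not made up. A row lasts 1/10 s, in which the tool goes at most 50 mm and 8.59 degrees, less where a joint would pass 70% of its speed; a pose out of reach is approached as far as the arm can. A call with a gripper value outside its range is refused whole. The fingers move at their own pace and stop on an object; "newtons" is the grip in N (left out, the last holds). Time passes only in rows, so rows that do not move let the fingers close, or fill a call up. It gives the time, the measured TCP pose, the force, the opening and the grip force at its end, in the units of the state.
- get_obs(): the state, without advancing time (a new reading comes with each control period).
- camera(name): name is "scene" or "top" or "wrist"; returns a dict with "pixels" (480x640x3 uint8, red, green, blue), "range_z" (480x640 float32, m along the optical axis (not along the pixel's ray), 0 where there is no reading), "fovy" (degrees; the focal length in pixels is half the picture's height over the tangent of half this angle, whatever the lens; pixels are square), "cx", "cy" (the principal point, pixels), "dist" ([k1, k2, p1, p2, k3] as OpenCV has them; the pictures are not rectified), "world_to_cam" (4x4, takes a point from world to camera coordinates). Camera axes: x right, y up, looking along -z (the intrinsics and any distortion apply to the point x, -y, -z); pixel columns grow to the right and rows downward; lengths in m; the calibration is good to about 2 mm. A picture is of the moment at which its call begins.
- order.close_job(): hands the job in; it is judged then, once.
The state is a dict: "clock": time; "q": joint angles; "joint_velocities": joint speeds; "joint_torque": joint torques, N m; "ee_pos": TCP position; "tool_rot": TCP orientation; "wrist_force": force on the tool from outside, world axes, zero at the start; "wrist_torque": the same for the moment, N m; "gripper_width": opening from 0.0 (shut) to 1.0 (fully open); "gripper_force": force on a finger pad.
Only numpy, scipy, OpenCV 4.12 (cv2) and the standard library are available. Lean on these libraries where they do the work, as an engineer would, in place of code of your own. Each camera call takes 0.05 s, during which the arm holds its last target. There are 200 camera calls.

## Working session

There is one attempt and no reset: what is moved stays moved. The work goes in short steps, Python scripts to look and compute and a tool call to move; the robot and the scene stay as the last step left them, time stands still between calls to the robot, and variables do not carry over. Pictures are saved under pics/ and viewed, at most 10 in all, crops included, and the job is handed in when it is done.

Besides the shell and the picture viewer there is one more tool, called as name(argument=value, ...) on one line, values as JSON. move_arm: Moves the arm, as the interface text tells. Its arguments: {"type":"object","properties":{"commands":{"type":"array"},"newtons":{"type":"number"}},"required":["commands"]}

```bash
ls; mkdir -p pics; cat > h.py <<'E'
import numpy as np, cv2, pickle
from workcell import get_obs, camera, order, robot
def cam(n):
    c=camera(n); pickle.dump(c,open(f'{n}.pkl','wb')); return c
def cloud(c):
    H,W=c['range_z'].shape; f=H/2/np.tan(np.radians(c['fovy'])/2)
    K=np.array([[f,0,c['cx']],[0,f,c['cy']],[0,0,1]])
    u,v=np.meshgrid(np.arange(W),np.arange(H))
    p=cv2.undistortPoints(np.stack([u,v],-1).reshape(-1,1,2).astype(np.float64),K,np.array(c['dist'],float)).reshape(H,W,2)
    z=c['range_z']; P=np.stack([p[...,0]*z,-p[...,1]*z,-z,np.ones_like(z)],-1)
    return (P@np.linalg.inv(c['world_to_cam']).T)[...,:3]
E
python3 - <<'E'
from h import *
print(robot.tip_reach, get_obs())
for n in('scene','top'):
    c=cam(n); cv2.imwrite(f'pics/{n}0.png',c['pixels'][...,::-1])
E
```

```text
pics
0.0726 {'clock': 0.0, 'q': array([1.30200702e+00, 2.41430670e-01, 3.72830418e-03, 1.33518377e+00,
       2.83712288e-06, 1.57078257e+00]), 'joint_velocities': array([ 0.0025411 ,  0.00069995,  0.00076637, -0.00029524, -0.00248444,
        0.00093608]), 'joint_torque': array([ 9.84351718e-04, -3.72313821e+01,  2.52410585e+01,  1.69623335e-02,
        6.87723968e-05, -5.12647162e-06]), 'ee_pos': array([0.13265614, 0.48159136, 0.30300551]), 'tool_rot': array([[-9.64096770e-01,  2.65550572e-01, -5.57712856e-04],
       [ 2.65551158e-01,  9.64094667e-01, -2.01401235e-03],
       [ 2.86585893e-06, -2.08980409e-03, -9.99997816e-01]]), 'wrist_force': array([-0.41454553, -0.99198881, -0.62108564]), 'wrist_torque': array([ 0.00433426,  0.00396947, -0.00335602]), 'gripper_force': 0.0, 'gripper_width': 0.9986753321390885}
```

View pics/scene0.png

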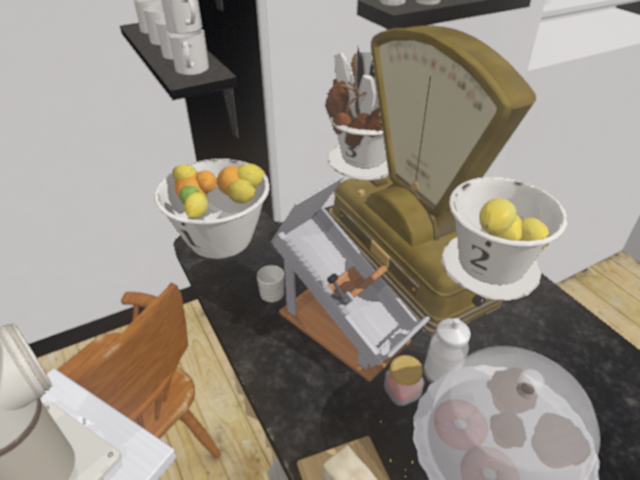

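View pics/top0.png

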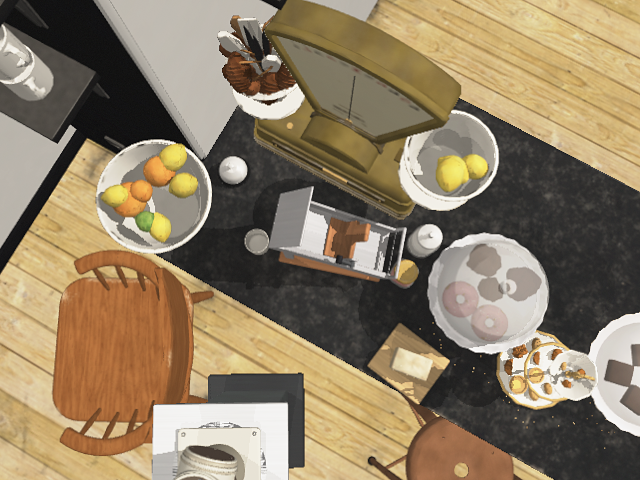

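The scene view shows the cutter at about (350,285), with the guard uphill at upper left and the black knob near (340,295). In the top view the guard is at (292,218), the pusher at (348,238) and the knob at (344,262). Next I'll measure these points from depth.

```bash
python3 - <<'E'
from h import *
out=[]
for n,(u0,v0,u1,v1) in dict(scene=(260,180,440,390),top=(260,180,420,300)).items():
    c=pickle.load(open(n+'.pkl','rb')); P=cloud(c); np.save(n+'.npy',P)
    im=c['pixels'][v0:v1,u0:u1,::-1]
    s=400/(u1-u0) if n=='scene' else 400/(u1-u0)
    out.append(cv2.resize(im,None,fx=s,fy=s,interpolation=cv2.INTER_CUBIC))
    print(n,np.linalg.inv(c['world_to_cam'])[:3,3])
h=max(o.shape[0] for o in out)
cv2.imwrite('pics/crop.png',np.hstack([cv2.copyMakeBorder(o,0,h-o.shape[0],0,0,0) for o in out]))
P=np.load('top.npy')
for nm,(u,v) in dict(guardtopfar=(312,190),g2=(306,215),g3=(275,245),tab=(352,225),knob=(344,262),counter=(300,330),bell=(233,170),cup=(257,241),sugar=(427,238),jam=(405,272)).items(): print(nm,P[v,u].round(3))
E
```

```text
scene [-0.07592535 -0.58624149  0.80182772]
top [ 0.30455046 -0.23468415  1.4945241 ]
guardtopfar [ 0.588 -0.228  0.318]
g2 [ 0.538 -0.215  0.32 ]
g3 [ 0.494 -0.147  0.222]
tab [ 0.547 -0.315  0.148]
knob [ 0.459 -0.293  0.193]
counter [ 0.318 -0.192  0.002]
bell [ 0.708 -0.033  0.042]
cup [ 0.537 -0.088  0.004]
sugar [ 0.517 -0.484  0.135]
jam [ 0.448 -0.44   0.07 ]
```

View pics/crop.png

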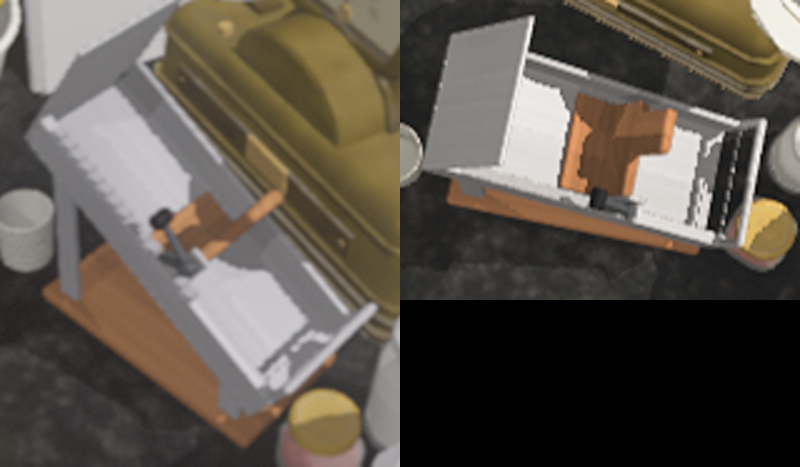

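The crops show the pawl engaged, with the knob uphill of the pivot. In the top crop the knob is at (598,198), which is full-image (339,259). The tab top edge runs from (675,115) to (640,150) in the crop. Next I fit planes to the guard and floor.

```bash
cat > fit.py <<'E'
from h import *
T=pickle.load(open('top.pkl','rb'))['pixels'].astype(int);S=pickle.load(open('scene.pkl','rb'))['pixels'].astype(int)
PT=np.load('top.npy');PS=np.load('scene.npy')
def plane(X,it=300,tol=.003):
    r=np.random.default_rng(0);b=None
    for _ in range(it):
        p=X[r.choice(len(X),3,False)];n=np.cross(p[1]-p[0],p[2]-p[0]);n/=np.linalg.norm(n)+1e-12
        m=abs((X-p[0])@n)<tol
        if b is None or m.sum()>b.sum():b=m
    c=X[b].mean(0);n=np.linalg.svd(X[b]-c)[2][2];return c,n*np.sign(n[2]),b.sum(),len(X)
g=PT[192:240,283:300].reshape(-1,3); print('guard back',plane(g))
gs=PS[200:250,295:330].reshape(-1,3); print('guard face scene',plane(gs))
def poly(P,pts):
    m=np.zeros(P.shape[:2],np.uint8);cv2.fillPoly(m,[np.array(pts)],1);return P[m>0]
print('floor top up',plane(poly(PT,[(314,212),(328,217),(325,248),(306,244)])))
print('floor top low',plane(poly(PT,[(367,242),(377,232),(380,255),(362,258)])))
o=(T[...,0]-T[...,2]>50)
E
python3 fit.py
python3 - <<'E'
from h import *
T=pickle.load(open('top.pkl','rb'))['pixels'].astype(int);PT=np.load('top.npy')
S=pickle.load(open('scene.pkl','rb'))['pixels'].astype(int);PS=np.load('scene.npy')
print('top knob');
for v in range(253,266): print(v,[(u,T[v,u].max(),*(PT[v,u]*1000).astype(int)) for u in range(335,350,2)])
print('tab')
for v in range(222,244,3): print(v,[(u,*(PT[v,u]*1000).astype(int)) for u in range(350,374,4)])
E
```

```text
guard back (array([ 0.54818057, -0.18330463,  0.26388379]), array([0.18795445, 0.84789341, 0.49573168]), np.int64(803), 816)
guard face scene (array([ 0.56508636, -0.181319  ,  0.182686  ]), array([-0.1068283 , -0.4893223 ,  0.86553533]), np.int64(878), 1750)
floor top up (array([ 0.535702  , -0.23849885,  0.14654357]), array([-0.12520518, -0.50647151,  0.85311797]), np.int64(451), 598)
floor top low (array([ 0.50622364, -0.36552927,  0.07035605]), array([-0.08670951, -0.49854229,  0.86251785]), np.int64(228), 303)
top knob
253 [(335, np.int64(87), np.int64(487), np.int64(-276), np.int64(127)), (337, np.int64(100), np.int64(487), np.int64(-280), np.int64(124)), (339, np.int64(96), np.int64(488), np.int64(-285), np.int64(121)), (341, np.int64(98), np.int64(487), np.int64(-289), np.int64(125)), (343, np.int64(95), np.int64(485), np.int64(-293), np.int64(142)), (345, np.int64(94), np.int64(484), np.int64(-297), np.int64(144)), (347, np.int64(92), np.int64(483), np.int64(-302), np.int64(150)), (349, np.int64(120), np.int64(483), np.int64(-306), np.int64(157))]
254 [(335, np.int64(90), np
[... 8364 characters left out ...]
(196)), (370, np.int64(530), np.int64(-360), np.int64(80))]
240 [(350, np.int64(512), np.int64(-309), np.int64(150)), (354, np.int64(510), np.int64(-317), np.int64(165)), (358, np.int64(508), np.int64(-325), np.int64(180)), (362, np.int64(505), np.int64(-332), np.int64(196)), (366, np.int64(504), np.int64(-340), np.int64(199)), (370, np.int64(523), np.int64(-360), np.int64(80))]
243 [(350, np.int64(505), np.int64(-309), np.int64(153)), (354, np.int64(505), np.int64(-317), np.int64(154)), (358, np.int64(515), np.int64(-331), np.int64(87)), (362, np.int64(516), np.int64(-341), np.int64(81)), (366, np.int64(515), np.int64(-349), np.int64(87)), (370, np.int64(516), np.int64(-360), np.int64(76))]
```

```bash
cat > plan.py <<'E'
from h import *
from scipy.spatial.transform import Rotation as R
from scipy.linalg import logm,expm
u=np.array([.185,.846,.5]);u/=np.linalg.norm(u);yc=np.array([-.977,.213,0]);yc/=np.linalg.norm(yc)
n=np.cross(u,yc);RT=np.c_[u,-yc,-n]
W=lambda s,w,h:s*u+w*yc+(.186+h)*n      # slope coords: along, across, above floor
def to(s,w,h,N):
    o=get_obs();T0=np.eye(4);T0[:3,:3]=o['tool_rot'];T0[:3,3]=o['ee_pos']
    T1=np.eye(4);T1[:3,:3]=RT;T1[:3,3]=W(s,w,h)
    L=np.real(logm(np.linalg.inv(T0)@T1));d=np.r_[L[:3,3],L[2,1],L[0,2],L[1,0]]
    print('target',T1[:3,3].round(3),'row x',N,(d/N).round(4))
    print('slope now',(o['ee_pos']@u).round(4),(o['ee_pos']@yc).round(4),(o['ee_pos']@n-.186).round(4),'lin',(T0[:3,:3].T@(T1[:3,3]-T0[:3,3])).round(4),'q',o['q'].round(2))
    return [ (T0@expm(L*k/N))[:3,3].round(3).tolist() for k in range(0,N+1,4)]
E
python3 -c "
from plan import *
for p in to(-.0525,-.513,.25,20):print(p)
print(np.linalg.det(RT))"
```

```text
target [ 0.445 -0.367  0.351] row x 20 [-0.0469 -0.009  -0.0157 -0.0199  0.021   0.0739]
slope now 0.5836 -0.027 -0.1729 lin [-0.5265 -0.735  -0.0468] q [ 1.3   0.24  0.    1.34 -0.    1.57]
[0.133, 0.482, 0.303]
[0.291, 0.37, 0.356]
[0.411, 0.213, 0.388]
[0.481, 0.025, 0.396]
[0.493, -0.175, 0.383]
[0.445, -0.367, 0.351]
0.9999997007428213
```

move_arm(commands=[[[0,0,-0.03,0,0,0,0],[0,0,-0.03,0,0,0,0],[0,0,-0.03,0,0,0,0],[0,0,-0.03,0,0,0,0],[0,0,-0.03,0,0,0,0]]], newtons=20)

```text
clock: 0.6
ee_pos: [0.1327, 0.4818, 0.4547]
tool_rot: [[-0.964, 0.266, -0.0], [0.266, 0.964, -0.001], [-0.0, -0.001, -1.0]]
wrist_force: [-0.1, 0.9, 0.8]
gripper_width: 0.5
gripper_force: 0.0
```

```bash
python3 -c "
from plan import *
for p in to(-.0525,-.513,.25,25):print(p)"
```

```text
target [ 0.445 -0.367  0.351] row x 25 [-0.0391 -0.0081 -0.0067 -0.0159  0.0168  0.0592]
slope now 0.6595 -0.027 -0.0417 lin [-0.5265 -0.7349  0.1041] q [ 1.3   0.23  0.38  1.72 -0.    1.57]
[0.133, 0.482, 0.455]
[0.266, 0.392, 0.475]
[0.374, 0.272, 0.481]
[0.451, 0.131, 0.473]
[0.493, -0.024, 0.45]
[0.496, -0.181, 0.413]
[0.46, -0.331, 0.365]
```

move_arm(commands=[[[-0.039,-0.008,-0.007,-0.016,0.017,0.059,0],[-0.039,-0.008,-0.007,-0.016,0.017,0.059,0],[-0.039,-0.008,-0.007,-0.016,0.017,0.059,0],[-0.039,-0.008,-0.007,-0.016,0.017,0.059,0],[-0.039,-0.008,-0.007,-0.016,0.017,0.059,0]]])

```text
clock: 1.1
ee_pos: [0.2995, 0.3697, 0.4803]
tool_rot: [[-0.842, 0.538, -0.046], [0.531, 0.84, 0.107], [0.096, 0.066, -0.993]]
wrist_force: [0.6, 0.6, -0.3]
gripper_width: 0.499
gripper_force: 0.0
```

move_arm(commands=[[[-0.039,-0.008,-0.007,-0.016,0.017,0.059,0],[-0.039,-0.008,-0.007,-0.016,0.017,0.059,0],[-0.039,-0.008,-0.007,-0.016,0.017,0.059,0],[-0.039,-0.008,-0.007,-0.016,0.017,0.059,0],[-0.039,-0.008,-0.007,-0.016,0.017,0.059,0]]])

```text
clock: 1.6
ee_pos: [0.4258, 0.2127, 0.4844]
tool_rot: [[-0.644, 0.763, -0.057], [0.737, 0.638, 0.222], [0.206, 0.101, -0.973]]
wrist_force: [0.9, 0.4, -0.5]
gripper_width: 0.5
gripper_force: 0.0
```

move_arm(commands=[[[-0.039,-0.008,-0.007,-0.016,0.017,0.059,0],[-0.039,-0.008,-0.007,-0.016,0.017,0.059,0],[-0.039,-0.008,-0.007,-0.016,0.017,0.059,0],[-0.039,-0.008,-0.007,-0.016,0.017,0.059,0],[-0.039,-0.008,-0.007,-0.016,0.017,0.059,0]]])

```text
clock: 2.1
ee_pos: [0.5007, 0.0268, 0.465]
tool_rot: [[-0.389, 0.921, -0.033], [0.865, 0.377, 0.332], [0.318, 0.1, -0.943]]
wrist_force: [0.9, -0.3, -0.2]
gripper_width: 0.502
gripper_force: 0.0
```

```bash
python3 -c "
from plan import *
for p in to(-.0525,-.513,.30,10):print(p)"
```

```text
target [ 0.44  -0.391  0.395] row x 10 [-0.0407 -0.0102 -0.0116 -0.016   0.0162  0.0591]
slope now 0.3478 -0.4835 0.1503 lin [-0.36   -0.2209 -0.0702] q [-0.1   0.27  0.43  1.79  0.33  1.06]
[0.501, 0.027, 0.465]
[0.507, -0.146, 0.446]
[0.472, -0.313, 0.414]
```

move_arm(commands=[[[-0.041,-0.01,-0.012,-0.016,0.016,0.059,0],[-0.041,-0.01,-0.012,-0.016,0.016,0.059,0],[-0.041,-0.01,-0.012,-0.016,0.016,0.059,0],[-0.041,-0.01,-0.012,-0.016,0.016,0.059,0],[-0.041,-0.01,-0.012,-0.016,0.016,0.059,0]]])

```text
clock: 2.6
ee_pos: [0.5102, -0.1905, 0.4428]
tool_rot: [[-0.104, 0.994, 0.024], [0.903, 0.084, 0.422], [0.417, 0.065, -0.906]]
wrist_force: [0.4, 0.5, -0.1]
gripper_width: 0.5
gripper_force: 0.0
```

move_arm(commands=[[[-0.041,-0.01,-0.012,-0.016,0.016,0.059,0],[-0.041,-0.01,-0.012,-0.016,0.016,0.059,0],[-0.041,-0.01,-0.012,-0.016,0.016,0.059,0],[-0.041,-0.01,-0.012,-0.016,0.016,0.059,0],[-0.041,-0.01,-0.012,-0.016,0.016,0.059,0]]])

```text
clock: 3.1
ee_pos: [0.4547, -0.3978, 0.4014]
tool_rot: [[0.184, 0.977, 0.107], [0.847, -0.213, 0.488], [0.499, 0.001, -0.867]]
wrist_force: [0.5, 0.2, 0.3]
gripper_width: 0.501
gripper_force: 0.0
```

```bash
python3 -c "
from plan import *
to(-.0525,-.513,.20,5)
c=cam('wrist');P=cloud(c);cv2.imwrite('pics/w1.png',c['pixels'][...,::-1]);np.save('w1.npy',np.stack([P@u,P@yc,P@n-.186],-1))"
```

```text
target [ 0.45  -0.342  0.308] row x 5 [-0.0001 -0.0032  0.0215  0.0001  0.0002  0.0003]
slope now -0.0517 -0.529 0.3075 lin [-0.0004 -0.0161  0.1075] q [-0.87  0.7   0.88  2.09  0.41  0.84]
```

View pics/w1.png

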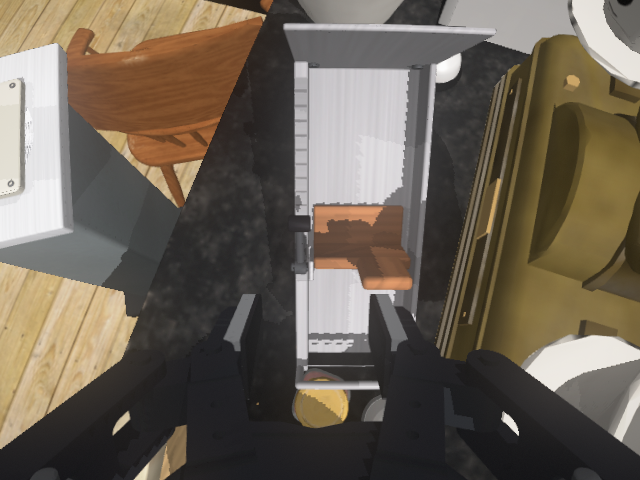

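The wrist view shows the knob at (301,223), the pivot and bracket at (302,262), the tab at (386,276), and the fingers either side at x≈245 and 385. Next I measure them in slope coordinates.

```bash
python3 -c "
import numpy as np
D=np.load('w1.npy')*1000
for v in (214,218,222,226,230,236,244,254,264,270): print(v,[(u,*D[v,u].astype(int)) for u in range(288,318,4)])
print('tab')
for v in (268,274,280,286): print(v,[(u,*D[v,u].astype(int)) for u in range(354,420,8)])
print('guard',D[40,300:480:40].astype(int), 'walls',D[150,290:450:5].astype(int).tolist())
"
```

```text
214 [(288, np.int64(-92), np.int64(-492), np.int64(-132)), (292, np.int64(-92), np.int64(-497), np.int64(-133)), (296, np.int64(-54), np.int64(-512), np.int64(39)), (300, np.int64(-54), np.int64(-515), np.int64(38)), (304, np.int64(-54), np.int64(-519), np.int64(38)), (308, np.int64(-57), np.int64(-522), np.int64(23)), (312, np.int64(-62), np.int64(-525), np.int64(-1)), (316, np.int64(-61), np.int64(-529), np.int64(5))]
218 [(288, np.int64(-48), np.int64(-507), np.int64(76)), (292, np.int64(-49), np.int64(-510), np.int64(76)), (296, np.int64(-49), np.int64(-513), np.int64(76)), (300, np.int64(-49), np.int64(-517), np.int64(76)), (304, np.int64(-48), np.int64(-520), np.int64(77)), (308, np.int64(-48), np.int64(-523), np.int64(76)), (312, np.int64(-67), np.int64(-525), np.int64(0)), (316, np.int64(-65), np.int64(-529), np.int64(5))]
222 [(288, np.int64(-51), np.int64(-507), np.int64(79)), (292, np.int64(-51), np.int64(-510), np.int64(79)), (296, np.int64(-51), np.int64(-514), np.int64(80)), (300, np.int64(-51), np.int64(-517), np.int64(79)), (304, np.int64(-51), np.int64(-520), np.int6
[... 4918 characters left out ...]
t64(97)), (410, np.int64(-98), np.int64(-603), np.int64(96)), (418, np.int64(-125), np.int64(-627), np.int64(34))]
guard [[  74 -519  112]
 [  73 -544  114]
 [  74 -569  113]
 [  73 -593  117]
 [  73 -617  121]] walls [[-10, -493, -179], [1, -511, 38], [1, -516, 35], [1, -520, 37], [0, -524, -1], [0, -528, 0], [0, -533, 0], [0, -538, -1], [0, -543, 0], [0, -548, -2], [0, -552, 0], [0, -557, 0], [0, -562, -1], [0, -567, -1], [0, -571, 0], [0, -576, 0], [0, -581, 0], [0, -586, -1], [0, -590, 0], [0, -595, 0], [0, -600, 0], [0, -605, 0], [0, -610, 0], [0, -615, -1], [0, -619, -1], [0, -623, 2], [1, -623, 20], [2, -624, 34], [-9, -690, -179], [-9, -698, -181], [-9, -706, -181], [-9, -712, -180]]
```

The points match the spec: knob centre s −53.5, w −515, h 73 mm, pivot (−96, −515, 59), and trough floor at 0. Now descend over the knob.

move_arm(commands=[[[0,-0.003,0.024,0,0,0,0],[-0.001,-0.003,0.024,0,0,0,0],[-0.001,-0.003,0.024,0,0,0,0],[0,-0.003,0.024,0,0,0,0],[0,-0.002,0.024,0,0,0,0]]])

```text
clock: 3.65
ee_pos: [0.4537, -0.3358, 0.2961]
tool_rot: [[0.182, 0.978, 0.106], [0.848, -0.21, 0.487], [0.498, 0.001, -0.867]]
wrist_force: [0.9, 1.3, 0.2]
gripper_width: 0.497
gripper_force: 0.0
```

```bash
python3 -c "
from plan import *
to(-.0535,-.515,.133,5)"
```

```text
target [ 0.459 -0.311  0.25 ] row x 5 [-0.0002  0.      0.0106 -0.0001  0.0004  0.0007]
slope now -0.0521 -0.5148 0.1862 lin [-0.0011  0.0002  0.0532] q [-0.81  0.57  0.38  1.7   0.43  0.91]
```

move_arm(commands=[[[0,0,0.018,0,0,0,0],[-0.001,0,0.018,0,0,0,0],[0,0,0.017,0,0,0,0],[0,0,0,0,0,0,0],[0,0,0,0,0,0,0]]])

```text
clock: 4.15
ee_pos: [0.4594, -0.3113, 0.251]
tool_rot: [[0.181, 0.978, 0.106], [0.848, -0.21, 0.487], [0.498, 0.001, -0.867]]
wrist_force: [-0.0, -0.5, 0.8]
gripper_width: 0.499
gripper_force: 0.0
```

move_arm(commands=[[[0,0,0,0,0,0,-0.8],[0,0,0,0,0,0,-0.8],[0,0,0,0,0,0,-0.8],[0,0,0,0,0,0,-0.8],[0,0,0,0,0,0,-0.8]]], newtons=20)

```text
clock: 4.65
ee_pos: [0.4599, -0.3121, 0.2518]
tool_rot: [[0.181, 0.978, 0.108], [0.849, -0.211, 0.485], [0.497, 0.004, -0.868]]
wrist_force: [1.6, -0.3, 3.8]
gripper_width: 0.204
gripper_force: 23.8
```

```bash
python3 -c "
from plan import *
to(-.0535,-.515,.133,5)
c=cam('wrist');cv2.imwrite('pics/w2.png',c['pixels'][...,::-1])"
```

```text
target [ 0.459 -0.311  0.25 ] row x 5 [-0.     -0.0002  0.0005  0.0005  0.0007  0.0009]
slope now -0.0531 -0.5158 0.1356 lin [-0.0001 -0.0008  0.0026] q [-0.77  0.56  0.25  1.56  0.44  0.94]
```

View pics/w2.png

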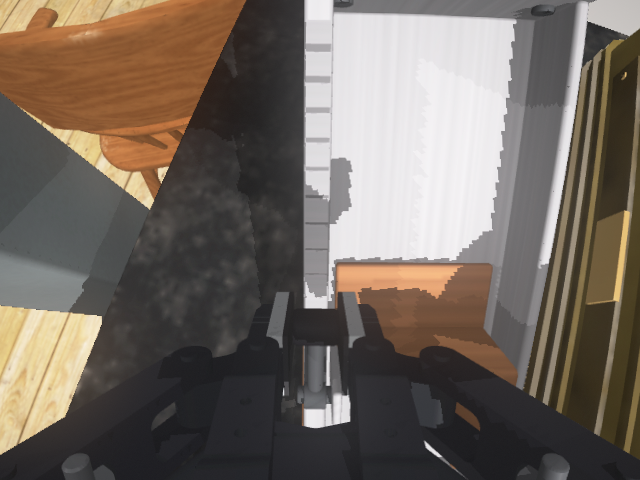

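The knob at (315,322) is held between the pads by its ends; the opening reads 17 mm against its 18 mm length. Now I swing it along its arc.

move_arm(commands=[[[-0.003,0,-0.006,0,0,0,-0.8],[-0.004,0,-0.006,0,0,0,-0.8],[-0.005,0,-0.005,0,0,0,-0.8],[-0.005,0,-0.005,0,0,0,-0.8],[-0.006,0,-0.004,0,0,0,-0.8]]])

```text
clock: 5.2
ee_pos: [0.4527, -0.344, 0.2618]
tool_rot: [[0.181, 0.978, 0.107], [0.848, -0.21, 0.487], [0.499, 0.002, -0.867]]
wrist_force: [4.9, 2.6, -2.7]
gripper_width: 0.203
gripper_force: 22.0
```

move_arm(commands=[[[-0.006,0,-0.002,0,0,0,-0.8],[-0.007,0,-0.002,0,0,0,-0.8],[-0.007,0,0,0,0,0,-0.8],[-0.007,0,0.001,0,0,0,-0.8],[-0.007,0,0.002,0,0,0,-0.8]]])

```text
clock: 5.7
ee_pos: [0.4459, -0.3744, 0.2491]
tool_rot: [[0.182, 0.977, 0.109], [0.849, -0.212, 0.484], [0.496, 0.005, -0.868]]
wrist_force: [-1.4, -3.3, 14.1]
gripper_width: 0.204
gripper_force: 24.0
```

```bash
python3 -c "
from plan import *
to(-.111,-.515,.162,5)
c=cam('wrist');cv2.imwrite('pics/w3.png',c['pixels'][...,::-1])"
```

```text
target [ 0.446 -0.374  0.246] row x 5 [-0.0002 -0.0001  0.0006  0.0007  0.0009  0.0008]
slope now -0.1097 -0.5154 0.1651 lin [-0.001  -0.0004  0.0031] q [-0.86  0.64  0.39  1.64  0.41  0.86]
```

View pics/w3.png

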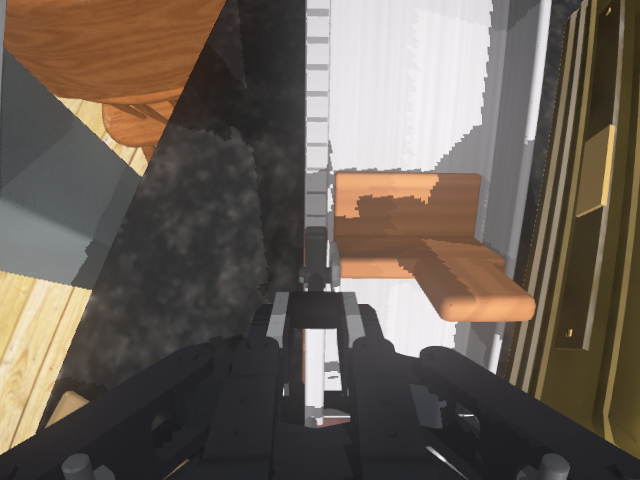

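The knob at (317,308) is now downhill of the pivot at (318,275). I'll release it and let it fall back, then rise.

move_arm(commands=[[[0,0,0,0,0,0,-0.1],[0,0,0,0,0,0,-0.1],[0,0,0,0,0,0,-0.1],[0,0,0,0,0,0,-0.1],[0,0,0,0,0,0,-0.1]]])

```text
clock: 6.25
ee_pos: [0.4462, -0.3729, 0.2457]
tool_rot: [[0.182, 0.978, 0.106], [0.848, -0.21, 0.487], [0.498, 0.001, -0.867]]
wrist_force: [0.3, -1.1, -0.1]
gripper_width: 0.452
gripper_force: 0.0
```

move_arm(commands=[[[0,0,-0.01,0,0,0,-0.1],[0,0,-0.015,0,0,0,-0.1],[0,0,-0.02,0,0,0,-0.1],[0,0,-0.02,0,0,0,-0.1],[0,0,-0.015,0,0,0,-0.1]]])

```text
clock: 6.75
ee_pos: [0.4376, -0.4128, 0.3173]
tool_rot: [[0.181, 0.978, 0.107], [0.849, -0.211, 0.485], [0.497, 0.003, -0.868]]
wrist_force: [1.1, 0.8, -0.0]
gripper_width: 0.453
gripper_force: 0.0
```

```bash
python3 -c "
from plan import *
to(-.135,-.585,.24,5)
c=cam('wrist');cv2.imwrite('pics/w4.png',c['pixels'][...,::-1]);P=cloud(c);D=(np.stack([P@u,P@yc,P@n-.186],-1)*1000)
m=(abs(D[...,1]+515)<8)&(D[...,2]>66)&(D[...,2]<120)&(D[...,0]>-200)&(D[...,0]<-30)&(c['pixels'].max(2)<70);X=D[m];print(len(X),X.min(0),X.max(0),X.mean(0))"
```

```text
target [ 0.501 -0.447  0.301] row x 5 [-0.0051  0.0139  0.0008  0.0003  0.0007  0.0009]
slope now -0.1096 -0.5155 0.2438 lin [-0.0254  0.0693  0.004 ] q [-0.9   0.68  0.63  1.87  0.39  0.81]
431 [-144.89420712 -522.68510233   82.03472212] [ -96.53308267 -507.14276011   98.06017281] [-135.26842923 -513.99992316   94.10811352]
```

View pics/w4.png

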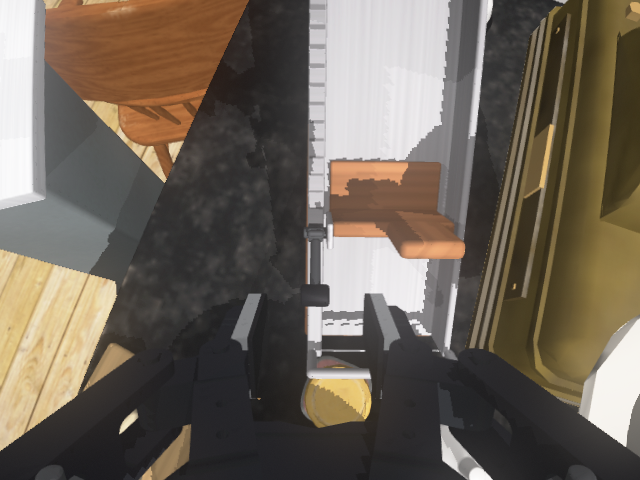

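The pawl is thrown back: knob at (315,294) below the pivot at (316,233), measured about 36 mm downhill and 32 mm above it. Next the shut fingers go behind the tab.

move_arm(commands=[[[-0.005,0.014,0,0,0,0,-1],[-0.005,0.014,0,0,0,0,-1],[-0.005,0.014,0,0,0,0,-1],[-0.005,0.014,0,0,0,0,-1],[-0.005,0.014,0,0,0,0,-1]]])

```text
clock: 7.3
ee_pos: [0.5021, -0.4481, 0.3031]
tool_rot: [[0.181, 0.978, 0.106], [0.848, -0.21, 0.486], [0.498, 0.002, -0.867]]
wrist_force: [0.5, -0.4, -0.4]
gripper_width: -0.003
gripper_force: 0.0
```

move_arm(commands=[[[0,0,0.02,0,0,0,-1],[0,0,0.022,0,0,0,-1],[0,0,0.022,0,0,0,-1],[0,0,0.022,0,0,0,-1],[0,0,0.018,0,0,0,-1]]])

```text
clock: 7.8
ee_pos: [0.5126, -0.3964, 0.2118]
tool_rot: [[0.182, 0.978, 0.105], [0.848, -0.21, 0.487], [0.498, 0.001, -0.867]]
wrist_force: [0.1, -0.9, -0.2]
gripper_width: -0.001
gripper_force: 0.0
```

```bash
python3 -c "
from plan import *
to(-.115,-.585,.136,5)
c=cam('wrist');cv2.imwrite('pics/w5.png',c['pixels'][...,::-1])"
```

```text
target [ 0.516 -0.379  0.221] row x 5 [ 0.004  -0.0001  0.0001 -0.0001  0.0004  0.0008]
slope now -0.1347 -0.5853 0.1365 lin [ 0.02   -0.0003  0.0004] q [-0.81  0.8   0.58  1.66  0.43  0.91]
```

View pics/w5.png

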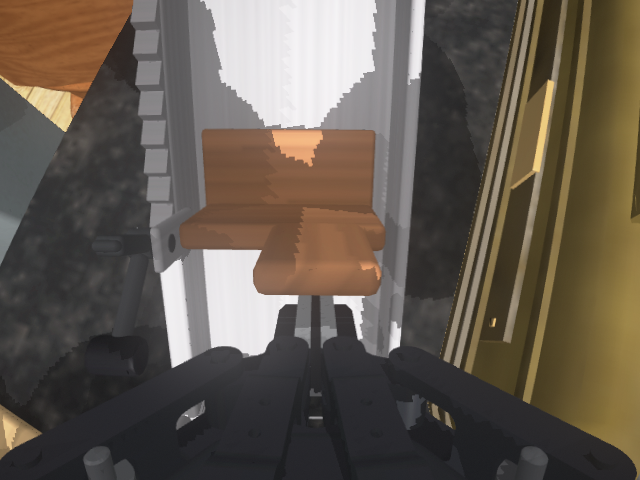

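The shut fingers stand just downhill of the tab at (316,295), centred, with the pawl lying back at (120,350). Now I push uphill by about 0.12 m.

move_arm(commands=[[[0.006,0,0,0,0,0,-1],[0.01,0,0,0,0,0,-1],[0.012,0,0,0,0,0,-1],[0.012,0,0,0,0,0,-1],[0.012,0,0,0,0,0,-1]]])

```text
clock: 8.35
ee_pos: [0.5223, -0.353, 0.2398]
tool_rot: [[0.181, 0.978, 0.107], [0.849, -0.211, 0.485], [0.497, 0.003, -0.868]]
wrist_force: [-0.9, -3.9, -4.6]
gripper_width: 0.002
gripper_force: 2.7
```

move_arm(commands=[[[0.012,0,0,0,0,0,-1],[0.012,0,0,0,0,0,-1],[0.012,0,0,0,0,0,-1],[0.012,0,0,0,0,0,-1],[0.01,0,0,0,0,0,-1]]])

```text
clock: 8.85
ee_pos: [0.5333, -0.3033, 0.2691]
tool_rot: [[0.18, 0.978, 0.108], [0.849, -0.21, 0.485], [0.497, 0.004, -0.868]]
wrist_force: [1.1, -5.4, -2.3]
gripper_width: 0.004
gripper_force: 2.7
```

```bash
python3 -c "
from plan import *
to(-.011,-.585,.136,5);print(get_obs()['wrist_force']@RT)"
```

```text
target [ 0.535 -0.291  0.273] row x 5 [ 0.0025 -0.0001  0.0005  0.0005  0.0006  0.001 ]
slope now -0.0234 -0.5857 0.1384 lin [ 0.0127 -0.0007  0.0024] q [-0.69  0.64  0.45  1.63  0.46  1.04]
[-5.51403574  2.26203251 -0.49289624]
```

Normal push force of about 5 N. Now small steps until it meets the stop.

move_arm(commands=[[[0.003,0,0,0,0,0,-1],[0.003,0,0,0,0,0,-1],[0.003,0,0,0,0,0,-1],[0.002,0,0,0,0,0,-1],[0,0,0,0,0,0,-1]]])

```text
clock: 9.35
ee_pos: [0.5351, -0.2947, 0.2741]
tool_rot: [[0.181, 0.978, 0.108], [0.848, -0.211, 0.486], [0.498, 0.004, -0.867]]
wrist_force: [1.7, -3.9, -0.1]
gripper_width: -0.002
gripper_force: 1.7
```

```bash
python3 -c "
from plan import *
to(-.011,-.585,.136,5);print(get_obs()['wrist_force']@RT)"
```

```text
target [ 0.535 -0.291  0.273] row x 5 [ 0.0005 -0.0001  0.0005  0.0005  0.0005  0.0009]
slope now -0.0133 -0.5856 0.1383 lin [ 0.0026 -0.0006  0.0023] q [-0.67  0.63  0.44  1.63  0.46  1.05]
[-3.04428271  2.54983405 -1.69106404]
```

move_arm(commands=[[[0.002,0,0,0,0,0,-1],[0.002,0,0,0,0,0,-1],[0.001,0,0,0,0,0,-1],[0,0,0,0,0,0,-1],[0,0,0,0,0,0,-1]]])

```text
clock: 9.85
ee_pos: [0.5359, -0.2907, 0.2763]
tool_rot: [[0.181, 0.977, 0.108], [0.848, -0.211, 0.486], [0.498, 0.004, -0.867]]
wrist_force: [2.0, -4.8, 0.7]
gripper_width: 0.001
gripper_force: 2.0
```

```bash
python3 -c "
from plan import *
to(-.011,-.585,.136,5);print(get_obs()['wrist_force']@RT)
c=cam('wrist');P=cloud(c);D=(np.stack([P@u,P@yc,P@n-.186],-1)*1000)
px=c['pixels'].astype(int);m=(px[...,0]-px[...,2]>50)&(abs(D[...,1]+585)<18)&(D[...,2]>60)&(D[...,2]<110)&(D[...,0]>-60)&(D[...,0]<60);X=D[m];print(len(X),np.percentile(X,[1,50,99],axis=0))"
```

```text
target [ 0.535 -0.291  0.273] row x 5 [-0.0004 -0.0001  0.0004  0.0004  0.0005  0.0008]
slope now -0.0087 -0.5855 0.1382 lin [-0.002  -0.0005  0.0022] q [-0.67  0.63  0.44  1.63  0.47  1.06]
[-3.34402038  2.94980379 -2.70880043]
5397 [[   4.0985078  -602.42507704   61.11052861]
 [  12.56226967 -586.95611154   96.14221012]
 [  14.73095794 -568.31600849   98.46331871]]
```

move_arm(commands=[[[0.001,0,0,0,0,0,-1],[0.001,0,0,0,0,0,-1],[0.001,0,0,0,0,0,-1],[0,0,0,0,0,0,-1],[0,0,0,0,0,0,-1]]])

```text
clock: 10.4
ee_pos: [0.5364, -0.2883, 0.2777]
tool_rot: [[0.181, 0.977, 0.108], [0.848, -0.211, 0.486], [0.498, 0.004, -0.867]]
wrist_force: [1.4, -5.0, -0.4]
gripper_width: -0.002
gripper_force: 2.2
```

```bash
python3 -c "
from plan import *
to(-.011,-.585,.136,5);print(get_obs()['wrist_force']@RT)"
```

```text
target [ 0.535 -0.291  0.273] row x 5 [-0.001  -0.0001  0.0004  0.0004  0.0005  0.0008]
slope now -0.0058 -0.5855 0.1382 lin [-0.0049 -0.0005  0.0022] q [-0.66  0.62  0.44  1.63  0.47  1.06]
[-4.14013266  2.38733376 -1.95674071]
```

move_arm(commands=[[[0.001,0,0,0,0,0,-1],[0.001,0,0,0,0,0,-1],[0.001,0,0,0,0,0,-1],[0.001,0,0,0,0,0,-1],[0,0,0,0,0,0,-1]]])

```text
clock: 10.9
ee_pos: [0.5367, -0.2866, 0.2787]
tool_rot: [[0.182, 0.977, 0.107], [0.85, -0.211, 0.483], [0.494, 0.003, -0.869]]
wrist_force: [0.9, -10.6, -2.8]
gripper_width: 0.002
gripper_force: 5.2
```

```bash
python3 -c "
from plan import *
to(-.011,-.585,.136,5);print(get_obs()['wrist_force']@RT)"
```

```text
target [ 0.535 -0.291  0.273] row x 5 [-0.0014 -0.0001  0.0005  0.0004  0.0013  0.0007]
slope now -0.0038 -0.5855 0.1382 lin [-0.0068 -0.0005  0.0023] q [-0.66  0.62  0.43  1.62  0.46  1.07]
[-10.18282736   3.09583796  -2.6741652 ]
```

The force has risen and the motion has stalled, so the pusher is on its end stop. I'll back off and rise clear.

move_arm(commands=[[[-0.005,0,0,0,0,0,-1],[-0.01,0,0,0,0,0,-1],[-0.01,0,0,0,0,0,-1],[0,0,-0.02,0,0,0,-1],[0,0,-0.03,0,0,0,-1]]])

```text
clock: 11.4
ee_pos: [0.5263, -0.3293, 0.3081]
tool_rot: [[0.183, 0.978, 0.102], [0.846, -0.209, 0.491], [0.501, -0.003, -0.865]]
wrist_force: [0.4, -0.4, 0.6]
gripper_width: 0.002
gripper_force: 0.0
```

move_arm(commands=[[[0,0,-0.03,0,0,0,-1],[0,0,-0.02,0,0,0,-1],[0,0,0,0,0,0,-1],[0,0,0,0,0,0,-1],[0,0,0,0,0,0,-1]]])

```text
clock: 11.9
ee_pos: [0.5216, -0.3537, 0.3518]
tool_rot: [[0.182, 0.978, 0.104], [0.847, -0.21, 0.488], [0.499, -0.001, -0.866]]
wrist_force: [0.6, -0.4, 0.2]
gripper_width: 0.004
gripper_force: 0.0
```

```bash
python3 -c "
from plan import *
c=cam('wrist');cv2.imwrite('pics/w6.png',c['pixels'][...,::-1]);P=cloud(c);D=(np.stack([P@u,P@yc,P@n-.186],-1)*1000)
px=c['pixels'].astype(int);m=(px[...,0]-px[...,2]>50)&(abs(D[...,1]+585)<18)&(D[...,2]>92)&(D[...,2]<110)&(D[...,0]>-60)&(D[...,0]<60);X=D[m];print(len(X),np.percentile(X,[1,50,99],axis=0))"
```

```text
992 [[   8.77135227 -602.81606955   94.55469566]
 [  14.41425777 -586.78029155   97.02963286]
 [  18.20839072 -567.91004398   98.68226188]]
```

View pics/w6.png

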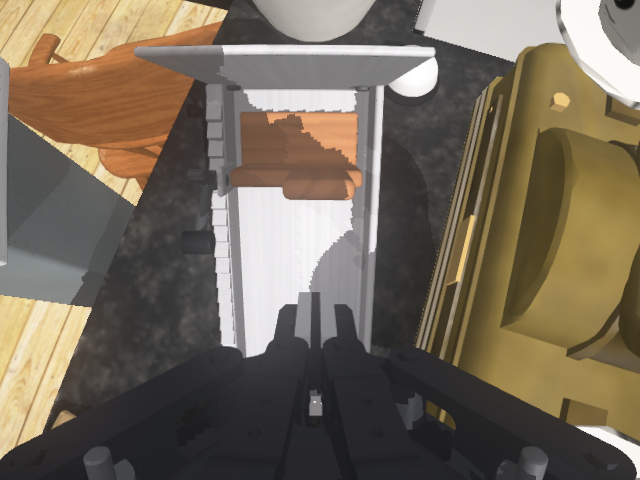

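The tab at (318,183) is at the upper end, the knob at (198,243) lies downhill of its pivot at (205,178), and the gripper is clear. Handing in.

```bash
python3 -c "
from h import *
print(order.close_job())"
```

```text
the job is handed in; nothing more can be done
None
```

The pawl is thrown back off the rack, the pusher is fully back against its end stop, the gripper is clear, and the job is handed in; no verdict was returned.

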